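# Clear a stuck sample tube with the feed bar

### The job

A sample tube is stuck in the clear guide tube of the tube feeder. Slide the red gate at the guide's mouth fully open by its black knob, then square the orange bar up against the fence and push it endwise, gently and straight, through the guide until the sample tube lies wholly in the blue catch tray and the bar's nose stands out of the outlet. Slide the bar along the deck without lifting it, leave it in the guide, and leave the bottles and the specimen cup where they are.

Things in the scene. Friction and masses are not known exactly. Their poses are not given: they have to be found in the camera images.
- feeder: fixed tube feeder, white and aluminium. Origin on the worktop under the centre of the guide's mouth; z up, -y is the feed direction (infeed to outlet), x away from the robot. White infeed deck: top 30 mm above the worktop, y 0 to +207, x -62 to +24 mm, back end (y +207) open, a 4 mm high lip along its near edge (x -62 to -58)
- mouth (a point): floor centre of the guide's mouth, at deck height. Clear guide tube from here 100 mm along -y, straight square bore 19 x 19 mm, its floor is the deck; roof and straps up to 56 mm above the worktop. In front of it the gate (y +2 to +6). On the near side (x -85 to -14, y +10 to +18) a white end wall 22 mm high on the deck, with a small slanting lead-in at the mouth, to y +25
- outlet (a point): floor centre of the guide's outlet, at deck height, 100 mm from the mouth, open into the catch tray
- tray_floor (a point): middle of the blue catch tray's floor, 20 mm above the worktop; inside, the tray spans y -100 to -242 mm and x -31 to +31 mm of the feeder, walls to 40 mm above the worktop
- gate (a joint): red sliding gate across the guide's mouth, in m: 0 closed, grows as it slides in the feeder's -x direction (towards the robot), stop at 0.042; stays where it is left, about 1.2 N to move. Up to 0.006 at the start, which still blocks the mouth
- gate_knob (a point): middle of the upright black knob on the gate: 12 mm across, 31 mm tall with a 15 mm head, from 61 to 92 mm above the worktop (this point at 76 mm). The aluminium rail under it is 59.5 mm high. Can be pushed or pinched from above; it moves with the gate
- bar: orange square plastic bar, 16 x 16 mm, with a black rubber nose; origin under the middle of its length on its underside; its -y runs along it towards the nose (tail at +82, nose at -84 mm), z up. Lies loose on the infeed deck, clear of the fence and askew, nose towards the guide; mass 0.08 to 0.17 kg, slides with light friction (around 1 N)
- bar_nose (a point): centre of the bar's nose face (end that enters the guide), 8 mm above its underside
- bar_tail (a point): centre of the bar's tail face (end to push on), 8 mm above its underside
- sample_tube: loose capped sample tube with pink cap, 90 mm long, 12.5 mm diameter, cap 15 mm; lies in the guide's bore, cap towards the outlet. Origin at the centre of its round bottom, its z runs along it to the cap
- tube_bottom (a point): bottom end of the sample tube, on its axis
- tube_cap (a point): cap end of the sample tube, on its axis
- stain_bottle: bystander: purple bottle with red cap, 38 mm diameter, 84 mm tall; origin at the centre of its underside
- specimen_cup: bystander: white specimen cup with yellow lid, 57 mm diameter, 71 mm tall; origin at the centre of its underside
- oil_bottle: bystander: small brown bottle with black cap, 29 mm diameter, 76 mm tall; origin at the centre of its underside
- fence (a point): foot of the fence's inner face at mid deck (x +9, y +100 mm of the feeder). The fence is a low aluminium strip, 6 mm high above the deck, along the deck's far side parallel to the guide; a bar lying against it is in line with the bore

How it is judged:
On the way, in this order (a step that is already met when the one before it is completed fails the run):
1. the gate is open (at least 32 of its 42 mm) (value of joint gate above 0.032 m), for 0.2 s.
2. the bar's nose is at least 30 mm inside the guide and the bar is straight in it (y of bar_nose in the frame of feeder below -0.03 m and x of bar_nose in the frame of feeder between -0.01 and 0.01 m and angle between the y axis of bar and the y axis of feeder, either way round below 0.12 rad), for 0.1 s.
At the end, for the whole second after the job is handed in: Gate open at least 32 mm; bar at rest, straight in the guide (0.1 rad), not lifted, its nose 3 mm or more out of the outlet; sample tube at rest wholly past the outlet, lying on the catch tray's floor (both ends under 34 mm above the worktop) (value of joint gate above 0.032 m and y of bar_nose in the frame of feeder below -0.103 m and x of bar_nose in the frame of feeder between -0.012 and 0.012 m and angle between the y axis of bar and the y axis of feeder, either way round below 0.1 rad and y of tube_bottom in the frame of feeder between -0.243 and -0.1 m and y of tube_cap in the frame of feeder between -0.243 and -0.1 m and x of tube_bottom in the frame of feeder between -0.033 and 0.033 m and z of each of tube_bottom, tube_cap in the frame of feeder below 0.034 m and linear speed of each of sample_tube, bar below 0.02 m/s); the robot touches nothing.
It fails at once if the bar is lifted more than 12 mm off the deck (height (world z) of bar above 0.042 m).
It fails at once if the bar is pressed against the sample tube with more than 15 N (contact force between bar and sample_tube above 15 N).
It fails at once if a bottle or the specimen cup is moved by more than 20 mm (distance of any of stain_bottle, specimen_cup, oil_bottle from where it was at the start of the episode above 0.02 m).
It also fails if it takes over 61 s, if anything falls off the work surface, if the arm or the gripper's body presses on something with over 40 N, if the wrist force passes 120 N, or if a joint passes its speed limit or range.

### The arm

A 7-joint arm with a two-finger parallel gripper is mounted at the origin on a cart in front of the work surface, level with it; the furniture and walls round the work are solid. World frame = base frame: x ahead of the robot, y to its left, z up, the work surface at z = 0. Lengths are in m, angles in rad, forces in N, time in s.
With the tool pointing down it reaches from about 0.425 to 0.875 m from the base axis. Payload 9.9 kg.
Tool frame: the origin (TCP) lies at the centre of the arm's flange, where the gripper is bolted on; the fingertips stand 173 mm ahead of it and the grasp point (between the pads) lies 155 mm ahead of it; z points along the fingers, y is the line along which they close (so a half turn about z gives the same grasp; the last joint's range is limited). The gripper opens to 85 mm and grips with 20 to 120 N. Pads are 22 mm wide; open, the fingers measure 114 mm over their backs; the gripper's body (76 mm by 85 mm) begins 54 mm behind the grasp point. The pads swing forward as they close: fully open they stand 13 mm farther back than shut.
Start: joints at [-1.236, 0.576, 0.025, 1.437, -0.015, 1.129, -0.057], TCP at [0.274, 0.617, 0.405] pointing down, gripper open.
Joint ranges: [-2.76, 2.76], [-0.34, 2.15], [-1.52, 1.57], [0.19, 2.46], [-1.09, 4.23], [0.17, 1.99], [-2.82, 2.82]. Speed limits (rad/s): [2.22, 2.22, 3.01, 3.01, 3.14, 3.14, 3.14].

### API

Orientations are given as a rotation vector (axis times angle).
In Python, from plant import state, viewer, r gives the robot as it stands.
- The arm moves only by the tool servo_tool, never from a script. Its argument "increments" is a list of rows, each a list of 2 entries, a list of its own where there are three numbers: the shift along the world's x, y, z in mm, then the turn about the world's z in rad. A call has 1 to 12 rows; each row shifts and turns the commanded pose from where the row before left it; what a row does not reach is not made up. A row lasts 1/12 s, in which the tool goes at most 41.7 mm and 7.16 degrees, less where a joint would pass 70% of its speed; a pose out of reach is approached as far as the arm can. A call is refused whole if a number of a shift passes 41.7 or a number of a turn 0.125, either way. A call with a gripper value outside its range is refused whole. "grip" is the finger opening in mm, from 0 to 85.4, set as the call begins (left out, the last holds). The fingers move at their own pace and stop on an object; "newtons" is the grip in N (left out, the last holds). Time passes only in rows, so rows that do not move let the fingers close. It gives the time, the measured TCP pose, the force, the opening and the grip force at its end, in the units of the state.
- state(): the state, without advancing time (a new reading comes with each control period).
- viewer.read_camera(name): name is "scene" or "top" or "wrist"; returns a dict with "image" (480x640x3 uint8, red, green, blue), "range_z" (480x640 float32, m along the optical axis (not along the pixel's ray), 0 where there is no reading), "mtx" (3x3 intrinsics, pixels), "T" (4x4, takes a point from camera to world coordinates). Camera axes: x right, y up, looking along -z (the intrinsics and any distortion apply to the point x, -y, -z); pixel columns grow to the right and rows downward; lengths in m; the calibration is good to about 2 mm. A picture is of the moment at which its call begins.
- r.finish_job(): hands the job in; it is judged then, once.
The state is a dict: "clock": time; "joint_positions": joint angles; "joint_velocities": joint speeds; "tau": joint torques, N m; "tool_pos": TCP position; "tool_rot": TCP orientation; "contact_force": force on the tool from outside, world axes, zero at the start; "moment": the same for the moment, N m; "gripper_width": finger opening in m; "gripper_force": force on a finger pad.
Only numpy, scipy, OpenCV 4.12 (cv2) and the standard library are available. Lean on these libraries where they do the work, as an engineer would, in place of code of your own. Each camera call takes 0.05 s, during which the arm holds its last target. There are 200 camera calls.

## Working session

There is one attempt and no reset: what is moved stays moved. The work goes in short steps, Python scripts to look and compute and a tool call to move; the robot and the scene stay as the last step left them, time stands still between calls to the robot, and variables do not carry over. Pictures are saved under pics/ and viewed, at most 10 in all, crops included, and the job is handed in when it is done.

Besides the shell and the picture viewer there is one more tool, called as name([rows], argument=value, ...), one row to a line, values as JSON. servo_tool: Moves the arm, as the interface text tells. Its arguments: {"type":"object","properties":{"increments":{"type":"array"},"grip":{"type":"number"},"newtons":{"type":"number"}},"required":["increments"]}

```bash
mkdir -p pics; cat > h.py <<'E'
import numpy as np, cv2
from plant import state, viewer, r
def cam(n):
    c=viewer.read_camera(n); return c
def cloud(c):
    h,w=c["range_z"].shape; K=c["mtx"]; v,u=np.mgrid[:h,:w]; d=c["range_z"]
    P=np.stack([(u-K[0,2])/K[0,0]*d,-(v-K[1,2])/K[1,1]*d,-d],-1)
    return P@c["T"][:3,:3].T+c["T"][:3,3]
def save(n,im): cv2.imwrite("pics/"+n+".png",cv2.cvtColor(im,cv2.COLOR_RGB2BGR))
E
python3 - <<'E'
from h import *
import pickle
s=state(); print(s["clock"],s["tool_pos"],s["tool_rot"],s["contact_force"])
for n in("top","scene"):
    c=cam(n); save(n+"0",c["image"]); pickle.dump(c,open(n+".pkl","wb")); print(n,c["T"].round(3).tolist(),c["mtx"].round(1).tolist())
E
```

```text
0.0 [0.27440073 0.61653305 0.40385193] [-6.52869876e-01 -3.07273377e+00  2.49937649e-03] [ 0.19996307 -0.04772024  0.32148855]
top [[0.004, 0.991, -0.137, 0.408], [-1.0, 0.008, 0.03, 0.102], [0.03, 0.136, 0.99, 1.339], [0.0, 0.0, 0.0, 1.0]] [[499.2, 0.0, 319.0], [0.0, 499.2, 243.6], [0.0, 0.0, 1.0]]
scene [[0.856, 0.362, -0.369, 0.209], [-0.517, 0.621, -0.59, -0.552], [0.016, 0.695, 0.718, 0.833], [0.0, 0.0, 0.0, 1.0]] [[442.1, 0.0, 316.4], [0.0, 442.1, 240.1], [0.0, 0.0, 1.0]]
```

View pics/top0.png

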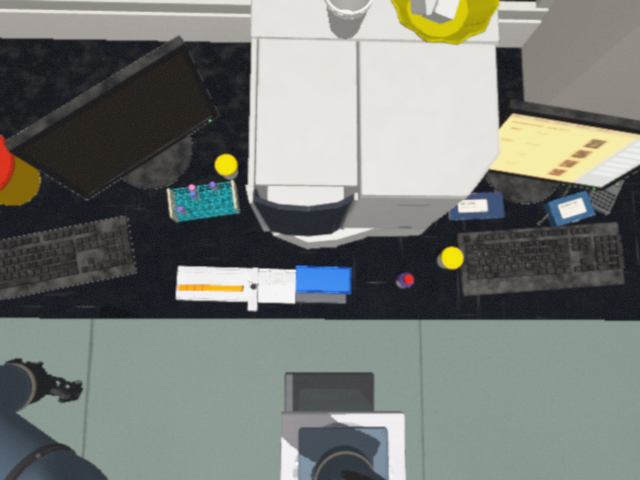

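View pics/scene0.png

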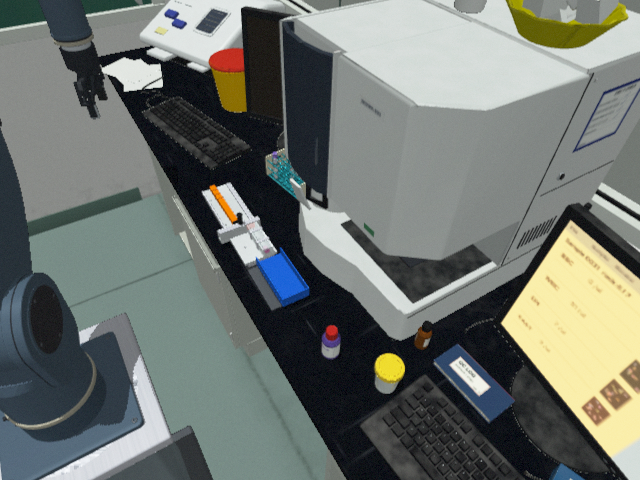

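The top view shows the feeder at columns 176–351, rows 265–310. The bar is orange at (180–243, 288), the knob is near (254, 287) and the tray is blue at (323, 280). All bystanders are beyond the tray. Next I'll measure.

```bash
python3 - <<'E'
from h import *
import pickle
c=pickle.load(open("top.pkl","rb")); im=c["image"]; P=cloud(c)
save("crop",cv2.resize(im[255:315,165:365],None,fx=4,fy=4,interpolation=cv2.INTER_CUBIC))
hsv=cv2.cvtColor(im,cv2.COLOR_RGB2HSV); roi=np.zeros((480,640),bool); roi[258:315,170:358]=1
H,S,V=[hsv[...,i].astype(int) for i in range(3)]
O=(abs(H-15)<8)&(S>150)&(V>120)&roi; B=(abs(H-110)<12)&(S>150)&roi; W=(S<60)&(V>150)&roi
def rep(n,m):
    Q=P[m]; rc=cv2.minAreaRect((Q[:,:2]*1000).astype(np.float32)); print(n,m.sum(),Q.mean(0).round(4),"z",np.percentile(Q[:,2],[5,50,95]).round(4),"rect",np.round(rc[0],1),np.round(rc[1],1),round(rc[2],2)); print(cv2.boxPoints(rc).round(0).tolist())
rep("orange",O); rep("blue",B)
rep("tray floor",B&(P[...,2]<.027)); rep("traywall",B&(P[...,2]>.034)); rep("deck",W&(abs(P[...,2]-.031)<.006)&(np.mgrid[:480,:640][1]<246))
Q=P[roi&(P[...,2]>.066)]; print("high",len(Q),Q.round(4)[:30].tolist())
c=pickle.load(open("scene.pkl","rb")); save("crop2",cv2.resize(c["image"][175:315,190:320],None,fx=4,fy=4,interpolation=cv2.INTER_CUBIC))
E
```

```text
orange 292 [0.4704 0.3442 0.0501] z [0.0413 0.0454 0.0503] rect [455.1 259.9] [327.   36.5] 79.67
[[408.0, 102.0], [444.0, 96.0], [502.0, 417.0], [467.0, 424.0]]
blue 1520 [0.4957 0.0498 0.0258] z [0.0098 0.0204 0.04  ] rect [475.5  47.1] [128.5 152.8] 3.37
[[407.0, 120.0], [416.0, -33.0], [544.0, -25.0], [535.0, 127.0]]
tray floor 1308 [0.4958 0.0516 0.0188] z [0.0039 0.0198 0.0243] rect [474.   51.5] [154.7 121.3] 87.91
[[411.0, -24.0], [532.0, -28.0], [537.0, 127.0], [416.0, 131.0]]
traywall 188 [0.4937 0.0373 0.074 ] z [0.0351 0.0394 0.0441] rect [468.5  50.9] [120.4 143.8] 0.49
[[408.0, 122.0], [409.0, -22.0], [529.0, -20.0], [528.0, 123.0]]
deck 1673 [0.4835 0.3427 0.0306] z [0.0262 0.0304 0.0358] rect [482.1 342.6] [179.  86.] 88.46
[[437.0, 254.0], [523.0, 252.0], [528.0, 431.0], [442.0, 433.0]]
high 71 [[0.4078, 0.1023, 1.3388], [0.4078, 0.1023, 1.3388], [0.4078, 0.1023, 1.3388], [0.4078, 0.1023, 1.3388], [0.4078, 0.1023, 1.3388], [0.4078, 0.1023, 1.3388], [0.4078, 0.1023, 1.3388], [0.4078, 0.1023, 1.3388], [0.4078, 0.1023, 1.3388], [0.4078, 0.1023, 1.3388], [0.4078, 0.1023, 1.3388], [0.4078, 0.1023, 1.3388], [0.4078, 0.1023, 1.3388], [0.4078, 0.1023, 1.3388], [0.4078, 0.1023, 1.3388], [0.4078, 0.1023, 1.3388], [0.4078, 0.1023, 1.3388], [0.4775, 0.234, 0.0895], [0.4775, 0.2316, 0.0892], [0.4773, 0.2288, 0.0923], [0.4775, 0.2267, 0.0887], [0.4078, 0.1023, 1.3388], [0.4746, 0.2333, 0.0959], [0.4748, 0.2312, 0.0927], [0.4751, 0.2291, 0.0883], [0.475, 0.2265, 0.0894], [0.4747, 0.2235, 0.0955], [0.4078, 0.1023, 1.3388], [0.4724, 0.2363, 0.0906], [0.4724, 0.2338, 0.091]]
```

View pics/crop.png

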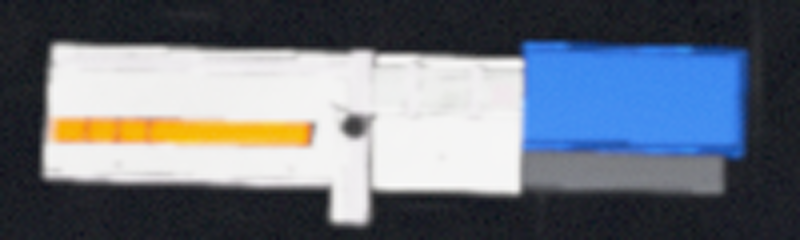

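View pics/crop2.png

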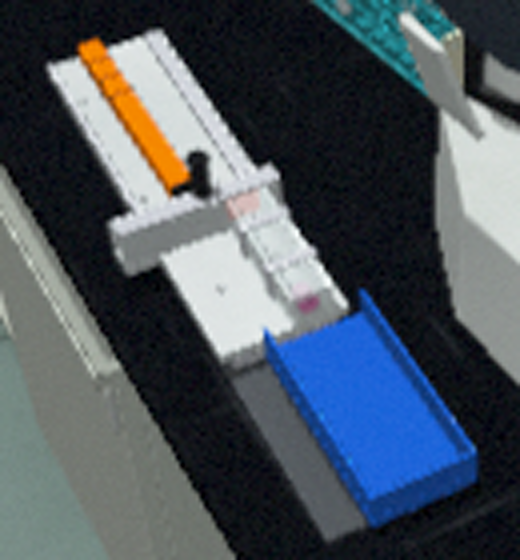

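The crops show the bar at top-view px (178–243, 287), nose towards the guide, with the gate rail and the black knob at px (253, 286). The tube's pink cap is in the guide near the outlet. I'll move above the deck with the fingers closing along x, then measure with the wrist camera.

servo_tool([
  [[16, -30, 0], -0.098],
  [[16, -30, 0], -0.098],
  [[16, -30, 0], -0.098],
  [[16, -30, 0], -0.098],
  [[16, -30, 0], -0.098],
  [[16, -30, 0], -0.098],
  [[16, -30, 0], -0.098],
  [[16, -30, 0], -0.098],
  [[16, -30, 0], -0.098],
  [[16, -30, 0], -0.098],
  [[16, -20, 0], -0.098],
  [[16, -20, 0], -0.098],
], grip=50, newtons=20)

```text
clock: 1.1
tool_pos: [0.467, 0.2749, 0.4047]
tool_rot: [-2.254, -2.188, 0.0]
contact_force: [-0.1, 0.6, -0.8]
gripper_width: 0.0498
gripper_force: 0.0
```

servo_tool([
  [[0, 0, 0], 0],
  [[0, 0, 0], 0],
  [[0, 0, 0], 0],
])

```text
clock: 1.35
tool_pos: [0.4661, 0.2772, 0.4044]
tool_rot: [-2.246, -2.196, 0.001]
contact_force: [0.8, 0.4, 0.1]
gripper_width: 0.0502
gripper_force: 0.0
```

```bash
python3 - <<'E'
from h import *
import pickle
from scipy.spatial.transform import Rotation as R
s=state(); M=R.from_rotvec(s["tool_rot"]).as_matrix(); print(s["clock"],s["tool_pos"],"ytool ang",np.arctan2(M[1,1],M[0,1]),M.round(3).tolist(),s["joint_positions"])
c=cam("wrist"); save("w0",c["image"]); pickle.dump(c,open("w0.pkl","wb")); print(c["T"].round(3).tolist(),c["mtx"].round(1).tolist())
E
```

```text
1.35 [0.46609988 0.27723138 0.40440608] ytool ang -0.022321394269787676 [[0.022, 1.0, -0.001], [1.0, -0.022, 0.0], [0.0, -0.001, -1.0]] [-0.88348279  0.40057928  0.37587454  1.79927198 -0.17443636  0.97487729
 -0.45855786]
[[1.0, 0.022, 0.006, 0.467], [-0.022, 0.962, 0.273, 0.345], [0.0, -0.273, 0.962, 0.373], [0.0, 0.0, 0.0, 1.0]] [[397.5, 0.0, 326.4], [0.0, 397.5, 242.3], [0.0, 0.0, 1.0]]
```

View pics/w0.png

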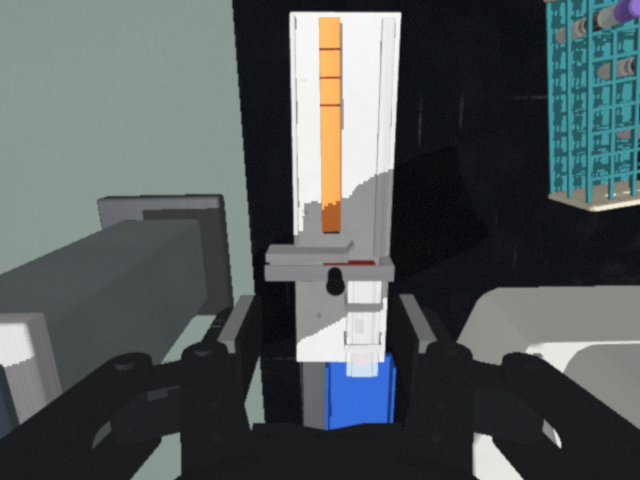

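The wrist view shows the bar from (330,18) to (331,232) and the fence inner edge at about x = 380 px. The knob head is at about (335,274) and the deck's back edge is at row 12. Next I'll project edges onto their known heights.

```bash
cat >> h.py <<'E'
def ray(c,u,v,z):
    K=c["mtx"]; d=np.array([(u-K[0,2])/K[0,0],-(v-K[1,2])/K[1,1],-1.]); d=c["T"][:3,:3]@d; o=c["T"][:3,3]
    return o+d*(z-o[2])/d[2]
def bar(c,z=.046):
    h=cv2.cvtColor(c["image"],cv2.COLOR_RGB2HSV).astype(int); m=(abs(h[...,0]-14)<9)&(h[...,1]>150)&(h[...,2]>60)
    n,l,st,_=cv2.connectedComponentsWithStats(cv2.morphologyEx(m.astype(np.uint8),cv2.MORPH_CLOSE,np.ones((5,5))))
    k=1+st[1:,4].argmax(); v,u=np.where(l==k)
    Q=np.array([ray(c,a,b,z) for a,b in zip(u,v)])[:,:2]*1000
    return cv2.minAreaRect(Q.astype(np.float32)),cv2.fitLine(Q.astype(np.float32),cv2.DIST_L2,0,.01,.01).ravel()
E
python3 - <<'E'
from h import *
import pickle
c=pickle.load(open("w0.pkl","rb")); im=c["image"].astype(int); g=im.sum(2)
print(bar(c))
def edge(row,lo,hi,sgn):
    d=np.diff(g[row,lo:hi])*sgn; return lo+d.argmax()+.5
R_=[];L=[];F=[]
for row in range(25,240,6):
    r_=edge(row,383,415,-1); l=edge(row,270,300,1); R_.append(ray(c,r_,row,.03)); L.append(ray(c,l,row,.034))
for n,A in(("far edge",R_),("near",L)):
    A=np.array(A); p=np.polyfit(A[:,1],A[:,0],1); e=A[:,0]-np.polyval(p,A[:,1]);k=abs(e)<np.median(abs(e))*3+1e-4; p=np.polyfit(A[k,1],A[k,0],1); print(n,p,A[k,0].std(),[(y,round(np.polyval(p,y),4)) for y in(.23,.43)],k.sum())
print("back",[ray(c,u,4+np.diff(g[4:24,u]).argmax()+.5,.03).round(4) for u in(305,350,370)])
d=(g<130); d[:262]=0; d[298:]=0; d[:,:322]=0; d[:,350:]=0
v,u=np.where(d); print("knob px",u.min(),u.max(),v.min(),v.max())
for row in range(264,296,3): print(row,u[v==row].min() if (v==row).any() else 0,u[v==row].max() if (v==row).any() else 0)
for row in(60,120): print(row,g[row,362:406].tolist())
K=cloud(c); H=K[(K[...,2]>.085)&(K[...,2]<.1)&d]; print("head depth",len(H),H.mean(0),np.ptp(H,0))
print("outlet end",[ray(c,u,350+np.diff(-g[350:372,u]).argmax()+.5,.03).round(4) for u in(305,320,335)])
E
```

```text
(((469.90045166015625, 343.09271240234375), (161.32754516601562, 14.300472259521484), 89.21568298339844), array([2.6590984e-02, 9.9964643e-01, 4.7064709e+02, 3.4215735e+02],
      dtype=float32))
far edge [0.02448504 0.51568301] 0.0012496161517470462 [(0.23, np.float64(0.5213)), (0.43, np.float64(0.5262))] 36
near [0.02474429 0.42971897] 0.001246710394617175 [(0.23, np.float64(0.4354)), (0.43, np.float64(0.4404))] 36
back [array([0.4526, 0.4332, 0.03  ]), array([0.4872, 0.4324, 0.03  ]), array([0.5026, 0.4321, 0.03  ])]
knob px 327 343 268 294
264 0 0
267 0 0
270 330 339
273 329 340
276 329 340
279 329 341
282 328 342
285 327 343
288 327 343
291 329 341
294 334 337
60 [733, 733, 732, 733, 733, 734, 734, 734, 736, 737, 738, 739, 737, 737, 740, 740, 737, 700, 564, 628, 705, 717, 713, 707, 703, 701, 703, 705, 702, 699, 684, 676, 720, 731, 732, 707, 536, 256, 71, 32, 54, 48, 52, 48]
120 [721, 722, 723, 721, 723, 724, 727, 728, 726, 725, 727, 726, 724, 723, 720, 689, 589, 662, 711, 716, 715, 707, 697, 696, 692, 693, 694, 687, 650, 600, 696, 720, 706, 616, 327, 99, 61, 53, 41, 44, 72, 68, 43, 59]
head depth 241 [0.47114533 0.23131003 0.09125931] [0.01220982 0.01324087 0.00686451]
outlet end [array([0.4412, 0.1271, 0.03  ]), array([0.4559, 0.1267, 0.03  ]), array([0.4707, 0.1264, 0.03  ])]
```

servo_tool([
  [[2, -16, 0], 0],
  [[2, -16, 0], 0],
  [[2, -14, 0], 0],
  [[0, 0, -30], 0],
  [[0, 0, -40], 0],
  [[0, 0, -40], 0],
  [[0, 0, -35], 0],
  [[0, 0, -18], 0],
  [[0, 0, 0], 0],
  [[0, 0, 0], 0],
])

```text
clock: 2.23
tool_pos: [0.4723, 0.2309, 0.2413]
tool_rot: [-2.247, -2.195, 0.003]
contact_force: [-0.1, 0.6, 0.2]
gripper_width: 0.0505
gripper_force: 0.0
```

servo_tool([
  [[0, 0, 0], 0],
  [[0, 0, 0], 0],
  [[0, 0, 0], 0],
  [[0, 0, 0], 0],
  [[0, 0, 0], 0],
  [[0, 0, 0], 0],
], grip=0)

```text
clock: 2.73
tool_pos: [0.4729, 0.231, 0.2431]
tool_rot: [2.248, 2.195, 0.004]
contact_force: [-0.9, -0.2, 8.8]
gripper_width: 0.013
gripper_force: 19.4
```

servo_tool([
  [[-4, 0.1, 1], 0],
  [[-5, 0.1, 1], 0],
  [[-5, 0.1, 0], 0],
  [[-5, 0.1, 0], 0],
  [[-5, 0.1, 0], 0],
  [[-5, 0.2, 0], 0],
  [[-4, 0.2, 0], 0],
  [[0, 0, 0], 0],
])

```text
clock: 3.4
tool_pos: [0.4384, 0.2319, 0.2436]
tool_rot: [-2.246, -2.195, 0.001]
contact_force: [-0.8, 6.2, -10.6]
gripper_width: 0.013
gripper_force: 19.9
```

servo_tool([
  [[-2, 0, 0], 0],
  [[-2, 0, 0], 0],
  [[0, 0, 0], 0],
])

```text
clock: 3.65
tool_pos: [0.435, 0.2319, 0.2436]
tool_rot: [-2.247, -2.195, 0.0]
contact_force: [-0.7, 6.7, -11.6]
gripper_width: 0.0128
gripper_force: 19.9
```

servo_tool([
  [[-1.5, 0, 0], 0],
  [[-1.5, 0, 0], 0],
  [[0, 0, 0], 0],
])

```text
clock: 3.9
tool_pos: [0.4321, 0.232, 0.2436]
tool_rot: [-2.247, -2.195, -0.0]
contact_force: [0.5, 6.0, -11.9]
gripper_width: 0.0129
gripper_force: 19.9
```

servo_tool([
  [[0, 0, 0], 0],
  [[0, 0, 0], 0],
  [[0, 0, 0], 0],
  [[0, 0, 0], 0],
], grip=45)

```text
clock: 4.23
tool_pos: [0.4327, 0.2311, 0.244]
tool_rot: [2.248, 2.194, 0.0]
contact_force: [-0.2, -0.7, 0.3]
gripper_width: 0.0451
gripper_force: 0.0
```

servo_tool([
  [[0, 0, 20], 0],
  [[0, 0, 40], 0],
  [[0, 0, 40], 0],
  [[5, 40, 40], 0],
  [[5, 40, 20], 0],
  [[15, 20, 0], 0],
  [[15, 0, 0], 0],
  [[0, 0, 0], 0],
  [[0, 0, 0], 0],
])

```text
clock: 4.98
tool_pos: [0.471, 0.3172, 0.3913]
tool_rot: [2.249, 2.193, -0.001]
contact_force: [-0.6, -1.3, -0.4]
gripper_width: 0.0445
gripper_force: 0.0
```

```bash
python3 - <<'E'
from h import *
import pickle
s=state(); print(s["clock"],s["tool_pos"])
c=cam("wrist"); save("w1",c["image"]); pickle.dump(c,open("w1.pkl","wb")); print(bar(c))
E
```

```text
4.9833 [0.47099017 0.31723342 0.39130527]
(((470.0499572753906, 341.75531005859375), (157.9318389892578, 14.549959182739258), 88.84596252441406), array([3.3901110e-02, 9.9942517e-01, 4.7041846e+02, 3.2748737e+02],
      dtype=float32))
```

View pics/w1.png

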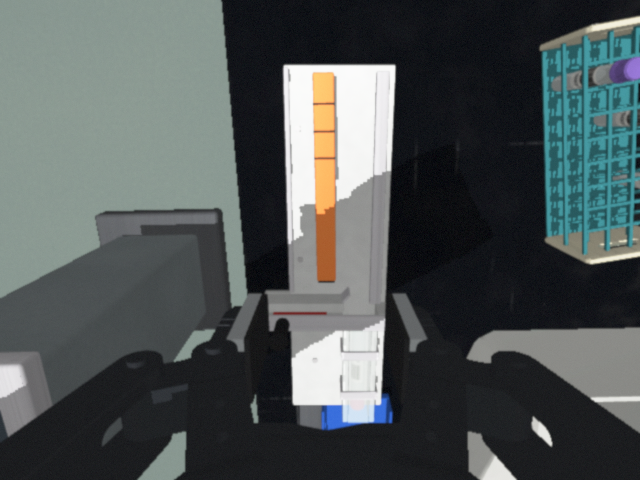

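The gate is open: its red edge is gone from the mouth and the knob is at the left end. The bar is still at columns 313–336, rows 72–282. I'll pinch it near the tail, with the fingertips above fence height.

servo_tool([
  [[0, 31, 0], 0],
  [[0, 31, -20], 0],
  [[1, 31, -40], 0],
  [[0, 0, -40], 0],
  [[0, 0, -40], 0],
  [[0, 0, -28], 0],
  [[0, 0, -8], 0],
  [[0, 0, 0], 0],
  [[0, 0, 0], 0],
])

```text
clock: 5.78
tool_pos: [0.472, 0.4051, 0.2238]
tool_rot: [2.249, 2.194, 0.001]
contact_force: [-0.0, 1.0, 1.2]
gripper_width: 0.045
gripper_force: 0.0
```

servo_tool([
  [[0, 0, 0], 0],
  [[0, 0, 0], 0],
  [[0, 0, 0], 0],
  [[0, 0, 0], 0],
  [[0, 0, 0], 0],
  [[0, 0, 0], 0],
], grip=0)

```text
clock: 6.28
tool_pos: [0.4716, 0.4055, 0.223]
tool_rot: [-2.248, -2.195, -0.001]
contact_force: [-0.0, 0.1, -0.2]
gripper_width: 0.0002
gripper_force: 0.0
```

Some of the descent was lost to the speed limit and the fingers closed above the bar. I'll reopen and go the remaining distance.

servo_tool([
  [[0, 1, 0], 0],
  [[0, 2, 0], 0],
  [[0, 2, 0], 0],
  [[0, 0, 0], 0],
  [[0, 0, -4], 0],
  [[0, 0, -4], 0],
  [[0, 0, -3.5], 0],
  [[0, 0, 0], 0],
], grip=40)

```text
clock: 6.95
tool_pos: [0.4713, 0.4102, 0.2101]
tool_rot: [-2.248, -2.195, 0.002]
contact_force: [0.0, -0.2, -0.0]
gripper_width: 0.0398
gripper_force: 0.0
```

servo_tool([
  [[0, 0, 0], 0],
  [[0, 0, 0], 0],
  [[0, 0, 0], 0],
  [[0, 0, 0], 0],
  [[0, 0, 0], 0],
  [[0, 0, 0], 0],
], grip=0)

```text
clock: 7.45
tool_pos: [0.4717, 0.4105, 0.2112]
tool_rot: [2.248, 2.195, 0.0]
contact_force: [-0.1, 0.6, -0.4]
gripper_width: 0.0155
gripper_force: 21.9
```

servo_tool([
  [[4, 0, 0], 0],
  [[5, 0, 0], 0],
  [[5, 0, 0], 0],
  [[5, 0, 0], 0],
  [[5, 0, 0], 0],
  [[4, 0, 0], 0],
  [[0, 0, 0], 0],
  [[0, 0, 0], 0],
])

```text
clock: 8.12
tool_pos: [0.5002, 0.4103, 0.2112]
tool_rot: [2.248, 2.194, 0.001]
contact_force: [0.3, -0.6, 0.9]
gripper_width: 0.015
gripper_force: 22.1
```

servo_tool([
  [[1, 0, 0], 0],
  [[1, 0, 0], 0],
  [[0, 0, 0], 0],
])

```text
clock: 8.37
tool_pos: [0.5014, 0.4105, 0.2112]
tool_rot: [-2.248, -2.195, 0.001]
contact_force: [-0.6, -0.2, 3.2]
gripper_width: 0.0153
gripper_force: 22.3
```

servo_tool([
  [[1, 0, 0], 0],
  [[0, 0, 0], 0],
])

```text
clock: 8.53
tool_pos: [0.5026, 0.4106, 0.2112]
tool_rot: [-2.248, -2.195, -0.0]
contact_force: [-1.4, -0.4, 2.1]
gripper_width: 0.015
gripper_force: 22.3
```

servo_tool([
  [[1, 0, 0], 0],
  [[0, 0, 0], 0],
])

```text
clock: 8.7
tool_pos: [0.5033, 0.4107, 0.2112]
tool_rot: [-2.247, -2.194, 0.001]
contact_force: [-3.3, -0.8, 4.3]
gripper_width: 0.0156
gripper_force: 22.4
```

```bash
python3 - <<'E'
from h import *
s=state(); print(s["clock"],s["tool_pos"],s["contact_force"],s["moment"])
c=cam("wrist"); save("w2",c["image"]); print(bar(c))
c=cam("top"); print(bar(c)); 
E
```

```text
8.7 [0.50334023 0.41065376 0.21115278] [-3.30334769 -0.80833008  4.27315782] [ 0.00820783  0.71285428 -0.15342417]
(((502.3175964355469, 396.6805114746094), (68.4859619140625, 16.015480041503906), 88.60942077636719), array([2.7436942e-02, 9.9962354e-01, 5.0245233e+02, 3.9928296e+02],
      dtype=float32))
(((737.084716796875, 844.65869140625), (96.58222198486328, 132.98524475097656), 69.65857696533203), array([ 9.4795394e-01, -3.1840754e-01,  7.3760846e+02,  8.4542877e+02],
      dtype=float32))
```

View pics/w2.png

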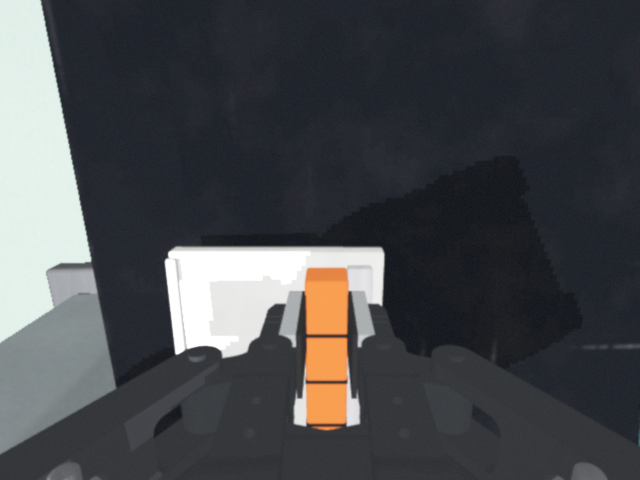

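The bar is against the fence (centre x 502, fence contact about 3 N) and held straight. Now I'll feed it along the guide axis.

servo_tool([
  [[-0.1, -3, 0], 0],
  [[-0.1, -4, 0], 0],
  [[-0.1, -4, 0], 0],
  [[-0.1, -4, 0], 0],
  [[-0.1, -4, 0], 0],
  [[-0.1, -4, 0], 0],
  [[-0.1, -4, 0], 0],
  [[0, 0, 0], 0],
])

```text
clock: 9.47
tool_pos: [0.5026, 0.3831, 0.2111]
tool_rot: [-2.248, -2.194, 0.0]
contact_force: [-4.5, 1.6, 4.1]
gripper_width: 0.0153
gripper_force: 22.4
```

servo_tool([
  [[-0.1, -3, 0], 0],
  [[-0.1, -3, 0], 0],
  [[-0.1, -3, 0], 0],
  [[-0.1, -3, 0], 0],
  [[0, 0, 0], 0],
])

```text
clock: 9.88
tool_pos: [0.5023, 0.3713, 0.2112]
tool_rot: [-2.247, -2.194, -0.0]
contact_force: [-3.8, 2.4, 3.5]
gripper_width: 0.0153
gripper_force: 22.4
```

servo_tool([
  [[-0.1, -3, 0], 0],
  [[-0.1, -3, 0], 0],
  [[-0.1, -3, 0], 0],
  [[-0.1, -3, 0], 0],
  [[-0.1, -3, 0], 0],
  [[0, 0, 0], 0],
])

```text
clock: 10.38
tool_pos: [0.5019, 0.3562, 0.2111]
tool_rot: [-2.248, -2.194, 0.0]
contact_force: [-3.4, 0.5, 4.0]
gripper_width: 0.0153
gripper_force: 22.4
```

servo_tool([
  [[-0.1, -3, 0], 0],
  [[-0.1, -3, 0], 0],
  [[-0.1, -3, 0], 0],
  [[-0.1, -3, 0], 0],
  [[-0.1, -3, 0], 0],
  [[0, 0, 0], 0],
])

```text
clock: 10.88
tool_pos: [0.5015, 0.341, 0.2112]
tool_rot: [-2.248, -2.194, 0.0]
contact_force: [-4.0, 1.6, 3.8]
gripper_width: 0.0152
gripper_force: 22.4
```

servo_tool([
  [[-0.3, -3, 0], 0],
  [[-0.3, -3, 0], 0],
  [[-0.1, -3, 0], 0],
  [[-0.1, -3, 0], 0],
  [[-0.1, -3, 0], 0],
  [[-0.1, -3, 0], 0],
  [[-0.1, -3, 0], 0],
  [[-0.1, -3, 0], 0],
  [[0, 0, 0], 0],
])

```text
clock: 11.63
tool_pos: [0.5005, 0.3163, 0.2111]
tool_rot: [2.248, 2.193, -0.001]
contact_force: [-0.1, -2.5, 2.2]
gripper_width: 0.0157
gripper_force: 22.2
```

servo_tool([
  [[-0.1, -3, 0], 0],
  [[-0.1, -3, 0], 0],
  [[-0.1, -3, 0], 0],
  [[-0.1, -3, 0], 0],
  [[-0.1, -3, 0], 0],
  [[-0.1, -3, 0], 0],
  [[-0.1, -3, 0], 0],
  [[0, 0, 0], 0],
])

```text
clock: 12.3
tool_pos: [0.4997, 0.2955, 0.2111]
tool_rot: [2.249, 2.193, -0.001]
contact_force: [-0.9, -1.1, 2.3]
gripper_width: 0.015
gripper_force: 22.2
```

```bash
python3 - <<'E'
from h import *
s=state(); print(s["clock"],s["tool_pos"],s["contact_force"])
c=cam("scene"); save("s1",cv2.resize(c["image"][175:315,190:320],None,fx=4,fy=4,interpolation=cv2.INTER_CUBIC))
E
```

```text
12.3 [0.49967458 0.29550731 0.21114264] [-0.93969235 -1.06661439  2.33063616]
```

View pics/s1.png

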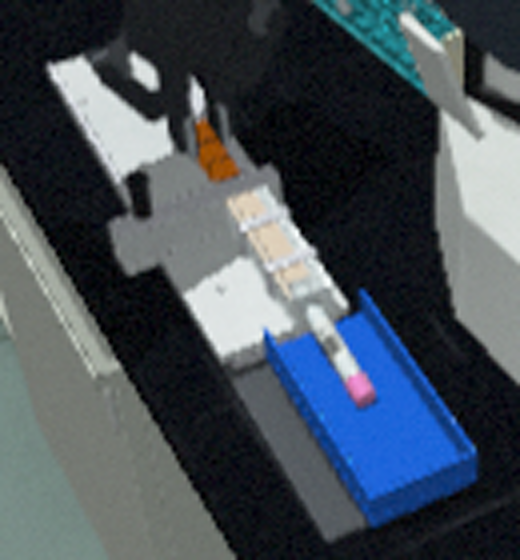

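The tube is moving out into the tray and the bar's nose is about 80 mm inside. About 28 mm remain.

servo_tool([
  [[-0.1, -3, 0], 0],
  [[-0.1, -3, 0], 0],
  [[-0.1, -3, 0], 0],
  [[-0.1, -3, 0], 0],
  [[-0.1, -3, 0], 0],
  [[-0.1, -3, 0], 0],
  [[0, 0, 0], 0],
])

```text
clock: 12.93
tool_pos: [0.499, 0.2775, 0.2111]
tool_rot: [2.249, 2.193, -0.001]
contact_force: [0.8, -2.1, 1.6]
gripper_width: 0.0153
gripper_force: 22.2
```

servo_tool([
  [[-0.1, -3, 0], 0],
  [[-0.1, -3, 0], 0],
  [[0, -2, 0], 0],
  [[0, -2, 0], 0],
  [[0, 0, 0], 0],
])

```text
clock: 13.35
tool_pos: [0.4988, 0.2679, 0.2111]
tool_rot: [2.248, 2.194, -0.001]
contact_force: [0.7, -1.8, 1.5]
gripper_width: 0.0154
gripper_force: 22.1
```

```bash
python3 - <<'E'
from h import *
s=state(); print(s["clock"],s["tool_pos"],s["contact_force"])
c=cam("scene"); save("s2",cv2.resize(c["image"][195:315,210:320],None,fx=5,fy=5,interpolation=cv2.INTER_CUBIC))
E
```

```text
13.35 [0.49884998 0.26786149 0.2111267 ] [ 0.6676641  -1.76583587  1.48840105]
```

View pics/s2.png

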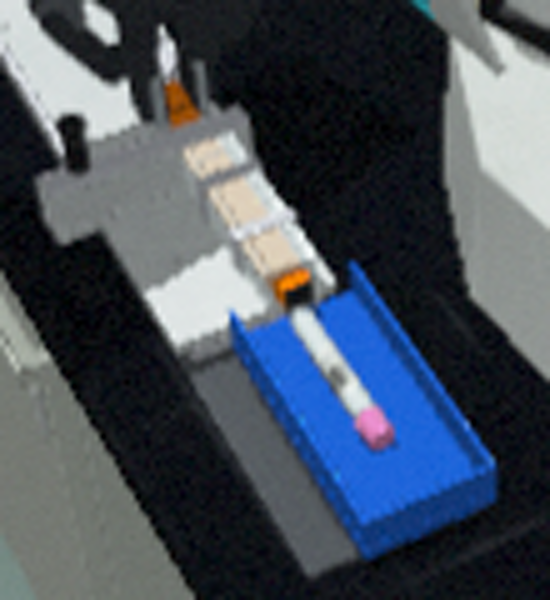

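The nose, with some orange behind it, is out of the outlet and the tube lies in the tray. I'll release and lift clear.

servo_tool([
  [[0, 0, 0], 0],
  [[0, 0, 0], 0],
  [[0, 0, 0], 0],
  [[0, 0, 0], 0],
], grip=35)

```text
clock: 13.73
tool_pos: [0.4987, 0.2686, 0.211]
tool_rot: [-2.248, -2.195, 0.0]
contact_force: [0.1, 0.7, 0.2]
gripper_width: 0.0351
gripper_force: 0.0
```

servo_tool([
  [[0, 0, 5], 0],
  [[0, 0, 10], 0],
  [[0, 0, 25], 0],
  [[0, 0, 35], 0],
  [[0, 0, 40], 0],
  [[0, 0, 40], 0],
  [[0, 0, 30], 0],
  [[0, 0, 0], 0],
  [[0, 0, 0], 0],
])

```text
clock: 14.48
tool_pos: [0.499, 0.2684, 0.399]
tool_rot: [2.248, 2.194, 0.007]
contact_force: [-1.2, -0.5, -0.5]
gripper_width: 0.035
gripper_force: 0.0
```

```bash
python3 - <<'E'
from h import *
s=state(); print(s["clock"],s["tool_pos"],s["contact_force"])
c=cam("top"); P=cloud(c)
h=cv2.cvtColor(c["image"],cv2.COLOR_RGB2HSV).astype(int); roi=np.zeros((480,640),bool); roi[258:300,285:358]=1
m=roi&(h[...,1]>20)&(h[...,2]>120)&((h[...,0]>150)|(h[...,0]<4)); print("pink",P[m].round(3).mean(0),np.where(m))
w=roi&(h[...,1]<110)&(h[...,2]>110)&(P[...,0]>.47)&(np.mgrid[:480,:640][1]>298); print("tube",[ (round(P[w&(np.mgrid[:480,:640][1]==k)][:,i].mean(),3)) for k in range(298,340,3) if (w&(np.mgrid[:480,:640][1]==k)).any() for i in (0,1,2)])
o=roi&(abs(h[...,0]-14)<9)&(h[...,1]>120); print("orange",P[o].round(3).tolist())
c2=cam("scene"); a=cv2.resize(c["image"][255:310,225:360],None,fx=5,fy=5,interpolation=cv2.INTER_CUBIC); b=cv2.resize(c2["image"][225:300,220:320],(675,300)); save("fin",np.vstack([a,b]))
E
```

```text
14.4833 [0.49897944 0.26836477 0.39901612] [-1.19750947 -0.46965034 -0.49500516]
pink [0.49276923 0.05923077 0.03569231] (array([275, 275, 277, 278, 278, 279, 279, 279, 279, 279, 280, 280, 280,
       280, 280, 280, 281, 281, 281, 281, 281, 281, 281, 282, 282, 282]), array([296, 297, 298, 298, 329, 327, 328, 329, 330, 331, 298, 327, 328,
       329, 330, 331, 296, 297, 327, 328, 329, 330, 331, 328, 329, 330]))
tube [np.float64(0.493), np.float64(0.11), np.float64(0.03), np.float64(0.493), np.float64(0.102), np.float64(0.029), np.float64(0.493), np.float64(0.094), np.float64(0.029), np.float64(0.493), np.float64(0.087), np.float64(0.03), np.float64(0.494), np.float64(0.079), np.float64(0.027), np.float64(0.493), np.float64(0.071), np.float64(0.031), np.float64(0.492), np.float64(0.063), np.float64(0.031), np.float64(0.492), np.float64(0.055), np.float64(0.032), np.float64(0.492), np.float64(0.047), np.float64(0.033), np.float64(0.492), np.float64(0.039), np.float64(0.029), np.float64(0.491), np.float64(0.031), np.float64(0.03)]
orange [[0.501, 0.123, 0.048], [0.501, 0.12, 0.05], [0.498, 0.123, 0.05], [0.498, 0.12, 0.047], [0.496, 0.123, 0.043], [0.496, 0.12, 0.049], [0.493, 0.123, 0.045], [0.493, 0.12, 0.045], [0.491, 0.123, 0.044], [0.491, 0.12, 0.043]]
```

View pics/fin.png

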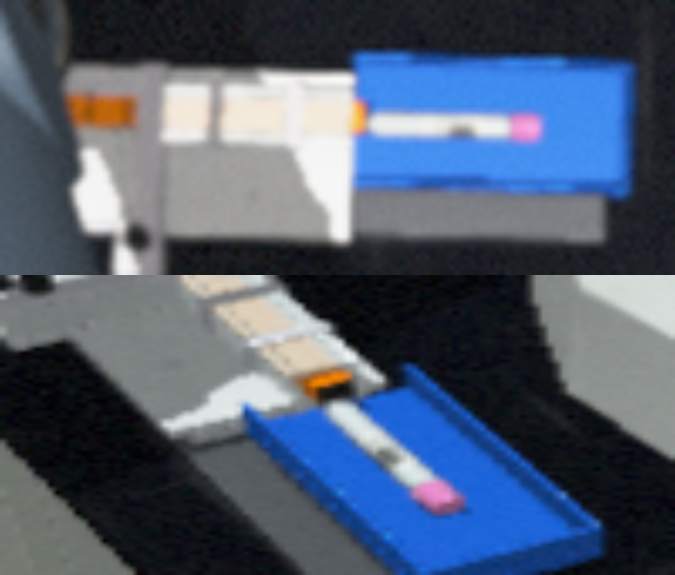

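The bar's nose is about 9 mm out, and the tube lies flat with its top at about 30–33 mm and its bottom end at about y −114 mm in the feeder frame. The gate is open and the arm is clear, so I'm handing in.

```bash
python3 -c "
from h import *
print(r.finish_job())"
```

```text
the job is handed in; nothing more can be done
None
```

The job is handed in at about 15 s of the 61 s limit: the gate is open, the bar is straight in the guide with its nose about 9 mm out, and the sample tube lies flat in the catch tray. The hand-in returned no verdict.

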